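# Clamp a glass vial with the ratchet handles and hold it

## Robot

A 6-joint arm with a two-finger parallel gripper is mounted at the origin on the work surface; the furniture and walls round the work are solid. World frame = base frame: x ahead of the robot, y to its left, z up, the work surface at z = 0. Lengths are in m, angles in rad, forces in N, time in s.
With the tool pointing down it reaches from about 0.375 to 0.9 m from the base axis. Payload 3.1 kg.
Tool frame: the origin (TCP) lies on the mounting face of the last link; the fingertips stand 173 mm ahead of it and the grasp point (between the pads) lies 155 mm ahead of it; z points along the fingers, y is the line along which they close (so a half turn about z gives the same grasp; the last joint's range is limited). The gripper opens to 85 mm and grips with 20 to 120 N. Pads are 22 mm wide; open, the fingers measure 114 mm over their backs; the gripper's body (76 mm by 85 mm) begins 54 mm behind the grasp point. The pads swing forward as they close: fully open they stand 13 mm farther back than shut.
Start: joints at [-1.464, 0.527, 1.433, -0, 1.181, -0.178], TCP at [0.176, -0.6, 0.405] pointing down, gripper open.
Joint ranges: [-3.08, 3.08], [-0.75, 2.2], [0.22, 2.44], [-1.43, 4.57], [0, 2.65], [-2.85, 2.85]. Speed limits (rad/s): [2.79, 2.79, 3.14, 3.14, 3.14, 3.14].

## Interface

Orientations are given as a unit quaternion [x, y, z, w].
In Python, from plant import r, imaging, job gives the robot as it stands.
- The arm moves only by the tool drive_tool, never from a script. Its argument "plan" is text: rows parted by semicolons, each of 5 numbers parted by spaces: the shift along the tool's x, y, z each as a share of 40 mm, from -1 to 1, then the turn about the tool's z as a share of 0.08 rad, from -1 to 1, then the opening, from -1 (shut) to 1 (fully open), so that 0 is half open. A call has exactly 5 rows; each row shifts and turns the commanded pose from where the row before left it, along the tool's axes as they then stand; what a row does not reach is not made up. A row lasts 1/8 s, in which the tool goes at most 62.5 mm and 10.7 degrees, less where a joint would pass 70% of its speed; a pose out of reach is approached as far as the arm can. A call with a number of a shift or a turn outside -1 to 1 is refused whole. A call with a gripper value outside its range is refused whole. The fingers move at their own pace and stop on an object; "grip_force" is the grip in N (left out, the last holds). Time passes only in rows, so rows that do not move let the fingers close, or fill a call up. It gives the time, the measured TCP pose, the force, the opening and the grip force at its end, in the units of the state.
- r.sense(): the state, without advancing time (a new reading comes with each control period).
- imaging.grab_frame(name): name is "scene" or "top" or "wrist"; returns the picture (480x640x3 uint8, red, green, blue); there is no depth.
- imaging.get_calibration(name): a dict with "fov_y" (degrees; the focal length in pixels is half the picture's height over the tangent of half this angle, whatever the lens; pixels are square), "cx", "cy" (the principal point, pixels), "world_to_cam" (4x4, takes a point from world to camera coordinates). Camera axes: x right, y up, looking along -z (the intrinsics and any distortion apply to the point x, -y, -z); pixel columns grow to the right and rows downward; lengths in m; the calibration is good to about 2 mm. A picture is of the moment at which its call begins: read the wrist's pose just before it. get_calibration takes no time and is no camera call; for the wrist camera it gives the pose at the moment of the call.
- job.hand_in(): hands the job in; it is judged then, once.
The state is a dict: "clock": time; "joint_positions": joint angles; "qd": joint speeds; "joint_torque": joint torques, N m; "tool_pos": TCP position; "ee_rot": TCP orientation; "ft_force": force on the tool from outside, world axes, zero at the start; "ft_torque": the same for the moment, N m; "opening": opening from 0.0 (shut) to 1.0 (fully open); "grip_force": force on a finger pad.
Only numpy, scipy, OpenCV 4.12 (cv2) and the standard library are available. Lean on these libraries where they do the work, as an engineer would, in place of code of your own. Each camera call takes 0.05 s, during which the arm holds its last target. There are 200 camera calls.

## Task

Stand the amber vial with the blue cap, cap up, in the round pocket of the bench clamp and let go of it. Then pump the clamp's two handles together, as many squeezes as the ratchet needs, until the sprung pad presses on the vial and its orange collar is about half sunk into the jaw; moving the jaw only with the handles, never sinking the collar nearly all the way (the glass would crack), and leaving all other things where they stand. Finish while still squeezing the handles, with the vial held like that.

Things in the scene. Friction and masses are not known exactly. Their poses are not given: they have to be found in the camera images.
- vial_amber: The vial to clamp: amber-brown glass, blue cap, round, 22.4 mm in diameter, 58 mm tall with its cap (grasp the glass, below 50 mm). Origin: centre of its underside, z up along the vial. About 30 g. It stands on the table right of the clamp in a row with two other vials; which place is whose varies.
- clamp: Ratchet bench clamp, screwed down, 310 mm long: aluminium base plate (12 mm thick, 74 wide), blue ratchet housing (x = -84 to +10 mm, 66 tall), grey jaw, white pocket plate, narrow anvil post. Origin: below the middle, at table height. Its x axis points from the handles (at -x) to the pocket (+x), z up. All below 68 mm. It lies roughly along world y, handles to the right.
- pocket (a point): Centre of the pocket's floor, 12 mm above the table, at x = +100 mm on the clamp's axis; axes as the clamp's. The round pocket is 26.2 mm wide, 7 deep (rim 19 mm above the table). The anvil post beyond it (face at x = +112.5 mm, 16 mm wide, top at 56 mm) stands close to the vial: hold the vial with fingers to either side of the clamp's axis, closing along the clamp's y.
- jaw_slide (a joint): Advance of the grey jaw towards the pocket, m, 0 to 0.056. At 0 the free pad's front is 39.8 mm short of the near side of a vial standing in the middle of the pocket (which can then slide 1.3 mm to the anvil); it starts between 0 and 0.02. The handles drive it forward only, and friction keeps it where it is.
- pad_press (a joint): How far the sprung pad is pressed back into the jaw, in m: 0 free, 0.0135 bottomed. The orange collar behind the pad is 12 mm long when free, and that much of it has sunk into the jaw. Spring: 0.8 N per mm after 1.6 N of preload. About 0.006 is half sunk.
- handle_angle (a joint): Angle of the left handle, rad: 0 open, 0.178 fully squeezed; the right one is geared to it; springs (2 N) open them. 1 mm squeeze of each at handles_mid moves the ratchet's pawl 1 mm, up to 13; the jaw follows once the pawl meets a tooth (5 mm apart, so full squeezes advance 10 to 13 mm). Letting the handles open leaves the jaw. Driving takes 9 N at each grip, 15 N with the pad well pressed.
- handles_mid (a point): The point to squeeze at: midway between the two black grips, at x = -135 mm on the clamp's axis, 43 mm above the table. The grips are 26 mm tall (30 to 56 mm above the table), 12 thick, 74 long along the clamp's x; here they measure about 61 mm over their outer faces open and 35 mm fully squeezed, closing along the clamp's y. Below them is free table.
- grip_l: Black grip of the handle on the clamp's +y side; origin on its hinge at table height, not at the grip.
- grip_r: Black grip of the handle on the clamp's -y side; origin on its hinge at table height.
- jaw: The grey jaw, 20 x 46 x 46 mm, top 62 mm above the table; origin at the clamp's origin plus the jaw's advance. Not to be pushed by hand.
- pad: Black rubber disc on the pad, 21 mm in diameter, centred 38 mm above the table; its front lies 49 mm ahead (+x) of its origin. Not to be pushed by hand.
- vial_red: Bystander: clear vial with a red cap, 23 mm in diameter, 48 mm tall, origin under its centre. Leave it alone.
- vial_green: Bystander: clear vial with a green cap, 23 mm in diameter, 48 mm tall, origin under its centre. Leave it alone.
- pump_bottle: Bystander at the back: white pump bottle, 69 x 55 x 176 mm.
- spray_bottle: Bystander at the back: clear spray bottle with a green trigger, 52 x 83 x 250 mm.
- label_roll: Bystander at the back: roll of white labels, 106 x 67 x 30 mm.
- logger: Bystander at the back right: light grey logger with a small display, 92 x 58 x 20 mm.
- goggles: Bystander on the left: green goggles, 152 x 199 x 81 mm.
- cold_pack: Bystander on the left: blue cold pack, 88 x 153 x 28 mm.
Things that resemble listed ones, but are neither listed nor needed, are in the scene too. Leave any purple or yellow look-alike of the vial_amber alone.

How it is judged:
On the way, in this order (a step that is already met when the one before it is completed fails the run):
1. the amber vial stands in the pocket, cap up, and is let go (horizontal distance between vial_amber and pocket below 0.004 m and z of vial_amber in the frame of pocket below 0.002 m and angle between vial_amber's own z axis and vertical below 0.1 rad and contact force between each of the fingers, pad and vial_amber below 0.2 N), for 0.2 s.
2. squeezing the handles brings the pad to press on the vial (contact force between pad and vial_amber above 1.5 N and value of joint jaw_slide above 0.03 m and (contact force between the fingers and grip_l above 1 N or contact force between the fingers and grip_r above 1 N)), for 0.1 s.
At the end, for the whole second after the job is handed in: The amber vial stands upright in the pocket (within 4 mm of centre, 2 mm of the floor, 0.1 rad), untouched by the gripper; the pad presses it with over 2 N, its collar sunk 2.5 to 10 mm into the jaw; the fingers still squeeze a handle grip with over 1 N (horizontal distance between vial_amber and pocket below 0.004 m and z of vial_amber in the frame of pocket below 0.002 m and angle between vial_amber's own z axis and vertical below 0.1 rad and value of joint pad_press between 0.0025 and 0.01 m and contact force between pad and vial_amber above 2 N and (contact force between the fingers and grip_l above 1 N or contact force between the fingers and grip_r above 1 N) and contact force between the fingers and vial_amber below 0.2 N); the arm keeps its last pose, push and grip.
It fails at once if the collar is sunk more than 12.5 mm: the vial cracks (value of joint pad_press above 0.0125 m).
It fails at once if the robot pushes the jaw or the pad directly (contact force between any of the fingers, the arm and jaw above 3 N or contact force between any of the fingers, the arm and pad above 3 N).
It fails at once if a bystander is moved (vials 20 mm, others 30 mm) or a vial knocked over (distance of any of vial_red, vial_green from where it was at the start of the episode above 0.02 m or distance of any of pump_bottle, spray_bottle, label_roll, logger, goggles, cold_pack from where it was at the start of the episode above 0.03 m or angle between any of vial_red, vial_green's own z axis and vertical above 0.5 rad).
It also fails if it takes over 58 s, if anything falls off the work surface, if the arm or the gripper's body presses on something with over 40 N, if the wrist force passes 120 N, or if a joint passes its speed limit or range.

## Working session

There is one attempt and no reset: what is moved stays moved. The work goes in short steps, Python scripts to look and compute and a tool call to move; the robot and the scene stay as the last step left them, time stands still between calls to the robot, and variables do not carry over. Pictures are saved under pics/ and viewed, at most 10 in all, crops included, and the job is handed in when it is done.

Besides the shell and the picture viewer there is one more tool, called after "Request:" by a JSON object that holds its "api" and its "payload". drive_tool: Moves the arm, as the interface text tells. Its arguments: {"type":"object","properties":{"plan":{"type":"string"},"grip_force":{"type":"number"}},"required":["plan"]}

```bash
mkdir -p pics && cat > h.py <<'E'
import numpy as np, cv2
from plant import r, imaging, job
def ray(c,uv):
    f=240/np.tan(np.radians(c["fov_y"])/2)
    M=np.array(c["world_to_cam"]); R=M[:3,:3]; o=-R.T@M[:3,3]
    d=R.T@np.array([(uv[0]-c["cx"])/f,-(uv[1]-c["cy"])/f,-1.0]); return o,d
def onz(c,uv,z):
    o,d=ray(c,uv); return o+d*(z-o[2])/d[2]
def proj(c,p):
    f=240/np.tan(np.radians(c["fov_y"])/2)
    q=np.array(c["world_to_cam"])@np.append(p,1); return np.array([c["cx"]+f*q[0]/-q[2], c["cy"]+f*q[1]/q[2]])
E
python3 - <<'E'
from h import *
for n in ("scene","top"):
    im=imaging.grab_frame(n); cv2.imwrite(f"pics/{n}0.png",im[:,:,::-1]); c=imaging.get_calibration(n); print(n,{k:(np.round(v,3).tolist() if k=="world_to_cam" else v) for k,v in c.items()})
print(r.sense())
E
```

```text
scene {'fov_y': 47.61720262776365, 'cx': 314.7481129719215, 'cy': 238.443392116686, 'world_to_cam': [[0.628, 0.778, 0.019, -0.355], [-0.495, 0.38, 0.781, 0.245], [0.601, -0.5, 0.624, -1.657], [0.0, 0.0, 0.0, 1.0]]}
top {'fov_y': 53.44927424040507, 'cx': 316.41197121926035, 'cy': 240.04528845120132, 'world_to_cam': [[-0.026, -1.0, 0.002, 0.032], [0.991, -0.026, 0.129, -0.571], [-0.129, 0.005, 0.992, -1.208], [0.0, 0.0, 0.0, 1.0]]}
{'clock': 0.1, 'joint_positions': array([-1.46347878e+00,  5.28337393e-01,  1.43374723e+00, -3.09970888e-05,
        1.18138349e+00, -1.78511910e-01]), 'qd': array([-0.00088142, -0.00130073, -0.00325574,  0.00030832, -0.00036077,
       -0.00157874]), 'joint_torque': array([ 1.50002152e-04, -4.43304348e+01, -1.78586233e+01, -2.17361221e-04,
        3.87342676e-03,  3.60492777e-06]), 'tool_pos': array([ 0.17620563, -0.59933204,  0.40386173]), 'ee_rot': array([ 9.89803785e-01,  1.42434502e-01,  1.90499451e-05, -9.37647304e-04]), 'ft_force': array([-0.06505421,  0.04288062, -0.31219763]), 'ft_torque': array([-0.02604672, -0.02128483,  0.02356368]), 'grip_force': 0.0, 'opening': 0.9957279793418721}
```

View pics/top0.png

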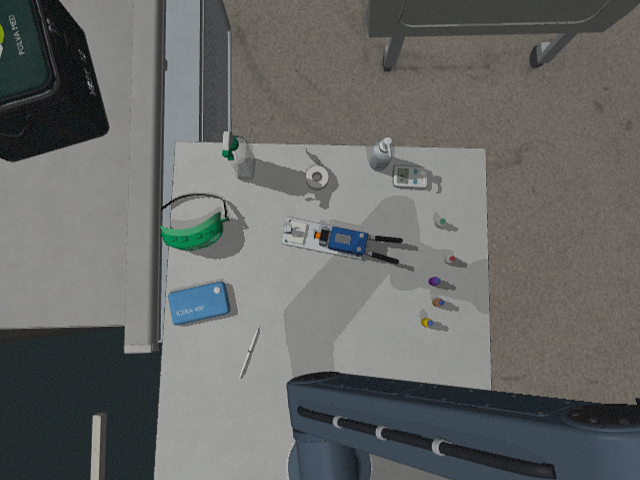

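View pics/scene0.png

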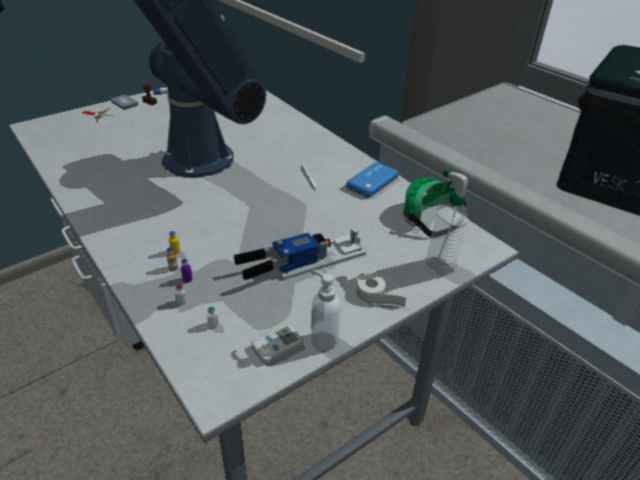

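The top view shows a row with green cap (439,220), red (450,260), purple (434,281), brown (438,302) and yellow (427,323). The brown one at (438,302), which is (172,261) in the scene view, fits "amber with blue cap". I'll confirm it in one crop.

```bash
python3 - <<'E'
from h import *
t=cv2.imread("pics/top0.png"); s=cv2.imread("pics/scene0.png")
a=cv2.resize(t[265:335,405:465],(342,400),interpolation=cv2.INTER_CUBIC); b=cv2.resize(s[225:315,150:225],(333,400),interpolation=cv2.INTER_CUBIC)
u=cv2.resize(t[205:275,275:415],(675,340)) 
cv2.imwrite("pics/c1.png",np.hstack([a,b]))
cv2.imwrite("pics/c2.png",cv2.resize(t[205:275,272:422],(800,373),interpolation=cv2.INTER_CUBIC))
E
```

```text
(no output)
```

View pics/c1.png

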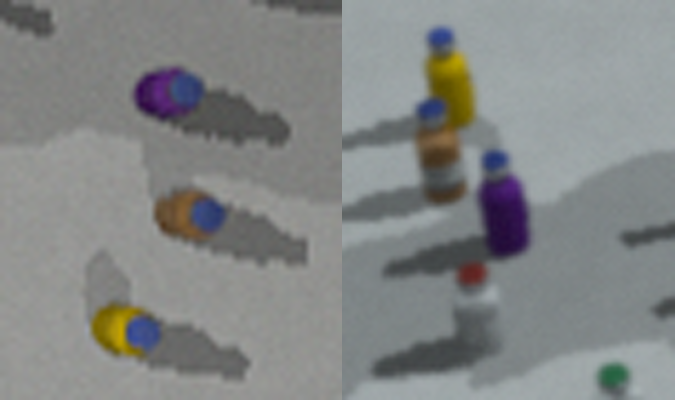

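View pics/c2.png

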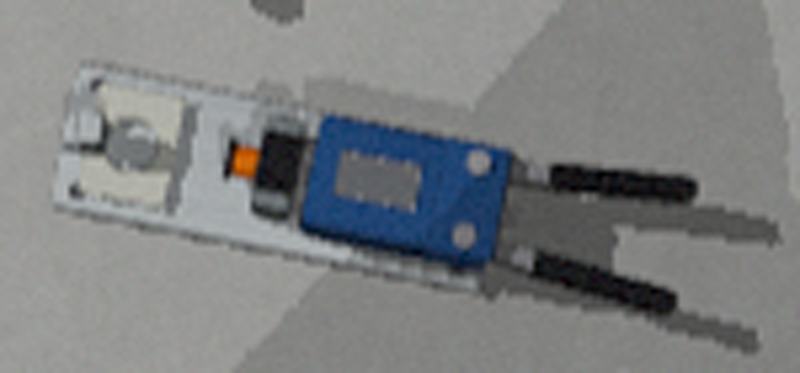

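The brown vial with the blue cap, at crop (190,215) or top (438,302), is the amber one. Its neighbours are plainly purple and yellow. The clamp crop shows the pocket at (132,143), the housing and both grips.

```bash
python3 - <<'E'
from h import *
c=imaging.get_calibration("top")
C=lambda x,y:(272+x*.1875,205+y*.1877)
print("vial cap",onz(c,(441.3,302.5),.058))
p=onz(c,C(132,145),.014); 
gl=onz(c,C(622,182),.056); gr=onz(c,C(604,283),.056)
print("pocket",p,"grips",gl,gr,np.linalg.norm(gl-gr))
for k in [(325,118),(512,152),(492,268),(302,228)]: print("hous",onz(c,C(*k),.066))
for k in [(85,62),(55,208)]: print("plate end",onz(c,C(*k),.012))
m=(gl+gr)/2; d=p-m; print(m,np.linalg.norm(d[:2]),np.degrees(np.arctan2(d[1],d[0])))
# other vials
for n,uv in dict(green=(442,221),red=(453,259),purple=(437.5,281)).items(): print(n,onz(c,uv,.05))
print("tool R\n",np.round(__import__("scipy.spatial.transform",fromlist=["a"]).Rotation.from_quat(r.sense()["ee_rot"]).as_matrix(),3))
w=imaging.get_calibration("wrist"); print(w["fov_y"],np.round(w["world_to_cam"],3))
E
```

```text
vial cap [ 0.40212626 -0.29368978  0.058     ]
pocket [0.5974277  0.06896221 0.014     ] grips [ 0.56701415 -0.16841498  0.056     ] [ 0.51834487 -0.15753684  0.056     ] 0.049870161546572575
hous [ 0.60042174 -0.02576001  0.066     ]
hous [ 0.58160205 -0.11480991  0.066     ]
hous [ 0.52602344 -0.1030404   0.066     ]
hous [ 0.54756007 -0.01315659  0.066     ]
plate end [0.64054156 0.09176957 0.012     ]
plate end [0.56692852 0.10810017 0.012     ]
[ 0.54267951 -0.16297591  0.056     ] 0.23831209623241204 76.71863759150312
green [ 0.61173761 -0.31022349  0.05      ]
red [ 0.51205881 -0.33254025  0.05      ]
purple [ 0.45674667 -0.28934287  0.05      ]
tool R
 [[ 0.959  0.282 -0.   ]
 [ 0.282 -0.959  0.002]
 [ 0.    -0.002 -1.   ]]
68.09868890608034 [[ 0.281 -0.96  -0.001 -0.625]
 [ 0.911  0.267 -0.315  0.04 ]
 [ 0.303  0.087  0.949 -0.381]
 [ 0.     0.     0.     1.   ]]
```

Request:
{"api": "drive_tool", "payload": {"plan": "0.76 -0.57 0 0 1;0.76 -0.57 0 0 1;0.76 -0.57 0 0 1;0.76 -0.57 0 0 1;0.76 -0.57 0 0 1", "grip_force": 30}}

```text
clock: 0.72
tool_pos: [0.2905, -0.4462, 0.4044]
ee_rot: [0.99, 0.142, -0.0, -0.0]
ft_force: [0.2, -0.6, -0.4]
opening: 1.0
grip_force: 0.0
```

Request:
{"api": "drive_tool", "payload": {"plan": "0.76 -0.57 0 0 1;0.76 -0.57 0 0 1;0.76 -0.57 0 0 1;0.76 -0.57 0 0 1;0 0 0 0 1"}}

```text
clock: 1.35
tool_pos: [0.3817, -0.3234, 0.4044]
ee_rot: [0.99, 0.144, -0.0, -0.001]
ft_force: [0.2, 0.2, 0.4]
opening: 1.0
grip_force: 0.0
```

```bash
cat >> h.py <<'E'
from scipy.spatial.transform import Rotation as Ro
def ask(p,yaw=None):
    "shift (rows of 40 mm, tool axes) from present TCP to world p"
    s=r.sense(); R=Ro.from_quat(s["ee_rot"]).as_matrix(); print("tcp",np.round(s["tool_pos"],4),"tooly deg",np.degrees(np.arctan2(R[1,1],R[0,1])).round(2),"zax",R[:,2].round(3),"open",round(s["opening"],3),"t",s["clock"],"shares",np.round(R.T@(np.array(p)-s["tool_pos"])/.04,2))
def snap(n,f):
    c=imaging.get_calibration(n); im=imaging.grab_frame(n)[:,:,::-1].copy(); cv2.imwrite("pics/"+f,im); return c,im
E
python3 - <<'E'
from h import *
ask((.402,-.294,.3))
c,im=snap("wrist","w1.png")
E
```

```text
tcp [ 0.3817 -0.3234  0.4044] tooly deg -73.4 zax [-0.001  0.002 -1.   ] open 1.0 t 1.35 shares [ 0.7  -0.56  2.61]
```

View pics/w1.png

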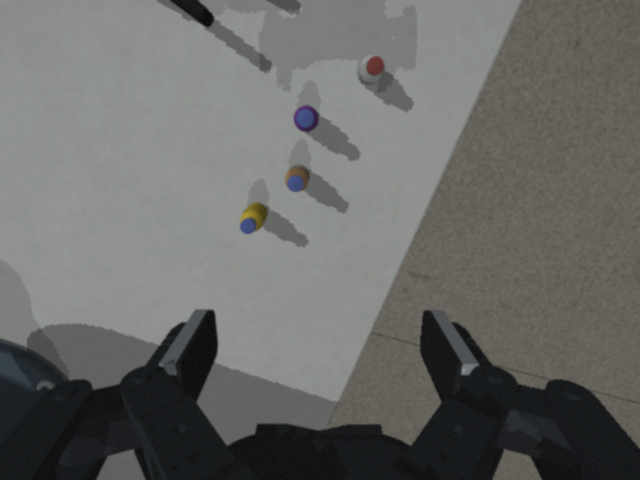

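The wrist view shows amber at about (297,180) with its cap at (296,184), purple at (306,118), and yellow at (253,217). I'll measure the cap.

```bash
python3 - <<'E'
from h import *
c=imaging.get_calibration("wrist"); im=cv2.imread("pics/w1.png")
h=cv2.cvtColor(im,cv2.COLOR_BGR2HSV)
m=cv2.inRange(h,(105,90,60),(125,255,255))
n,l,s,ce=cv2.connectedComponentsWithStats(m)
for i in range(1,n):
    if s[i,4]>60: print(ce[i],s[i],onz(c,ce[i],.057).round(4))
m=cv2.inRange(h[150:210,270:325],(5,60,60),(22,255,255)); 
ys,xs=np.nonzero(m); print("amber body x",xs.min()+270,xs.max()+270,"y",ys.min()+150,ys.max()+150, onz(c,(297,176),.03))
p=onz(c,(296,184),.057); ask((p[0],p[1],.19))
E
```

```text
[305.00793651 117.96428571] [297 109  17  19 252] [ 0.4603 -0.2904  0.057 ]
[294.96666667 183.17222222] [288 176  15  15 180] [ 0.4049 -0.2968  0.057 ]
[247.45806452 226.04516129] [241 220  14  14 155] [ 0.3542 -0.265   0.057 ]
amber body x 285 308 y 167 188 [ 0.40750096 -0.296344    0.03      ]
tcp [ 0.3813 -0.3247  0.4045] tooly deg -73.48 zax [-0.001  0.    -1.   ] open 1.003 t 1.4 shares [ 0.75 -0.48  5.36]
```

Request:
{"api": "drive_tool", "payload": {"plan": "0.39 -0.25 0 0 1;0.39 -0.25 0.5 0 1;0 0 1 0 1;0 0 1 0 1;0 0 0 0 1"}}

```text
clock: 2.02
tool_pos: [0.4045, -0.297, 0.3023]
ee_rot: [0.99, 0.142, -0.002, -0.003]
ft_force: [0.3, 0.4, 0.6]
opening: 0.996
grip_force: 0.0
```

```bash
python3 - <<'E'
from h import *
c,im=snap("wrist","w2.png")
h=cv2.cvtColor(im,cv2.COLOR_BGR2HSV)
m=cv2.inRange(h,(105,90,60),(125,255,255))
n,l,s,ce=cv2.connectedComponentsWithStats(m)
for i in range(1,n):
    if s[i,4]>100: print(ce[i],s[i],onz(c,ce[i],.057).round(4))
ask((.4055,-.2965,.19))
E
```

```text
[332.26793249 166.66877637] [320 155  25  24 474] [ 0.4606 -0.2886  0.057 ]
[316.5975976  253.41441441] [307 244  21  20 333] [ 0.4051 -0.2949  0.057 ]
[250.85053381 308.33807829] [241 300  20  18 281] [ 0.3542 -0.2631  0.057 ]
tcp [ 0.4051 -0.2977  0.304 ] tooly deg -73.68 zax [-0.002  0.002 -1.   ] open 0.996 t 2.075 shares [ 0.02 -0.02  2.85]
```

Request:
{"api": "drive_tool", "payload": {"plan": "0 -0.05 1 0 1;0 0 1 0 1;0 0 0.85 0 1;0 0 0 0 1;0 0 0 0 -1"}}

```text
clock: 2.7
tool_pos: [0.4053, -0.2965, 0.1925]
ee_rot: [0.99, 0.142, 0.001, 0.001]
ft_force: [1.2, 0.0, 0.0]
opening: 0.821
grip_force: 0.0
```

Request:
{"api": "drive_tool", "payload": {"plan": "0 0 0 0 -1;0 0 0 0 -1;0 0 0 0 -1;0 0 0 0 -1;0 0 0 0 -1"}}

```text
clock: 3.32
tool_pos: [0.4048, -0.2958, 0.1918]
ee_rot: [0.99, 0.142, 0.0, 0.001]
ft_force: [-0.6, 0.5, 6.7]
opening: 0.252
grip_force: 29.1
```

Request:
{"api": "drive_tool", "payload": {"plan": "0 0 -0.7 0 -1;0 0 -0.8 -1 -1;0 0 -0.8 -1 -1;0 0 -0.7 -1 -1;0 0 0 -1 -1"}}

```text
clock: 3.95
tool_pos: [0.405, -0.296, 0.3132]
ee_rot: [0.954, 0.3, 0.001, 0.002]
ft_force: [0.4, 0.8, -0.4]
opening: 0.254
grip_force: 29.5
```

Request:
{"api": "drive_tool", "payload": {"plan": "0 0 0 -1 -1;0 0 0 -1 -1;0 0 0 -1 -1;0 0 0 -1 -1;0 0 0 -1 -1"}}

```text
clock: 4.58
tool_pos: [0.4044, -0.2955, 0.3109]
ee_rot: [0.876, 0.483, -0.0, -0.0]
ft_force: [0.3, 0.5, -0.1]
opening: 0.252
grip_force: 29.5
```

Request:
{"api": "drive_tool", "payload": {"plan": "0 0 0 -1 -1;0 0 0 -1 -1;0 0 0 -1 -1;0 0 0 -1 -1;0 0 0 -0.2 -1"}}

```text
clock: 5.2
tool_pos: [0.4045, -0.2955, 0.3108]
ee_rot: [0.783, 0.622, -0.0, -0.0]
ft_force: [0.0, -0.4, 0.1]
opening: 0.249
grip_force: 29.4
```

```bash
python3 - <<'E'
from h import *
ask((.56,0.0,.31))
ask((.5974,0.069,.31))
print(r.sense()["joint_positions"])
E
```

```text
tcp [ 0.4045 -0.2955  0.3108] tooly deg -13.12 zax [-0.  0. -1.] open 0.249 t 5.2 shares [8.08 2.11 0.02]
tcp [ 0.4045 -0.2955  0.3108] tooly deg -13.12 zax [-0.  0. -1.] open 0.249 t 5.2 shares [9.97 2.63 0.02]
[-8.54422240e-01  5.07321072e-01  1.83054351e+00 -1.12733239e-05
  8.03886975e-01 -6.25442462e-01]
```

Request:
{"api": "drive_tool", "payload": {"plan": "0.85 0.26 0 0 -1;0.85 0.26 0 0 -1;0.85 0.26 0 0 -1;0.85 0.26 0 0 -1;0.85 0.26 0 0 -1"}}

```text
clock: 5.82
tool_pos: [0.4943, -0.1409, 0.3108]
ee_rot: [0.784, 0.621, 0.0, 0.0]
ft_force: [-0.2, 0.2, -0.6]
opening: 0.249
grip_force: 29.4
```

Request:
{"api": "drive_tool", "payload": {"plan": "0.85 0.26 0 0 -1;0.85 0.26 0 0 -1;0.85 0.26 0 0 -1;0.85 0.26 0 0 -1;0.85 0.26 0 0 -1"}}

```text
clock: 6.45
tool_pos: [0.5834, 0.0129, 0.3107]
ee_rot: [0.784, 0.621, -0.0, -0.0]
ft_force: [0.7, -0.9, -0.5]
opening: 0.253
grip_force: 29.4
```

Request:
{"api": "drive_tool", "payload": {"plan": "0 0 0 0 -1;0 0 0 0 -1;0 0 0 0 -1;0 0 0 0 -1;0 0 0 0 -1"}}

```text
clock: 7.08
tool_pos: [0.5829, 0.0112, 0.3108]
ee_rot: [0.784, 0.621, -0.0, -0.0]
ft_force: [0.1, 0.8, -0.3]
opening: 0.251
grip_force: 29.5
```

```bash
python3 - <<'E'
from h import *
ask((.5974,0.069,.31))
c,im=snap("wrist","w3.png")
p=proj(c,(.5974,.069,.014)); print(p)
E
```

```text
tcp [0.5829 0.0112 0.3108] tooly deg -13.18 zax [-0.  0. -1.] open 0.251 t 7.075 shares [1.49 0.02 0.02]
[318.86230129 153.43113176]
```

View pics/w3.png

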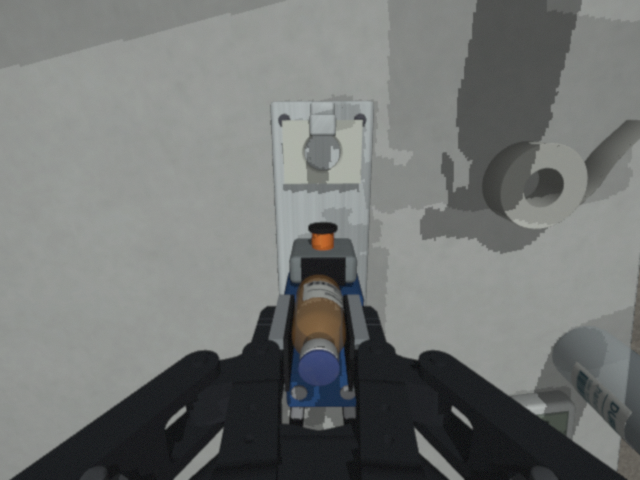

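The wrist view shows the pocket at about (322,151), the white plate at (282–365, 120–185), the anvil at (322,115), the orange collar at (322,241) and the pad front at (322,228). The amber vial is upright in the gripper.

```bash
python3 - <<'E'
from h import *
c=imaging.get_calibration("wrist"); im=cv2.imread("pics/w3.png")
b=im.astype(int); print([ (p,im[p[1],p[0]].tolist()) for p in [(290,150),(355,150),(322,155),(310,150),(322,180),(300,200)]])
yel=(b[:,:,2]-b[:,:,0])
m=((yel>12)&(b[:,:,2]>110)).astype(np.uint8); m[:112]=0;m[195:]=0;m[:,:270]=0;m[:,380:]=0
cnt=max(cv2.findContours(m,0,1)[0],key=cv2.contourArea); rc=cv2.minAreaRect(cnt); print("plate",rc)
for q in cv2.boxPoints(rc): print(onz(c,q,.019).round(4))
for y in (140,146,151,156,162):
    x=np.nonzero(m[y])[0]; g=np.diff(x); k=g.argmax(); 
    L=onz(c,(x[k]+.5,y),.019);R=onz(c,(x[k+1]-.5,y),.019); print(y,x.min(),x[k],x[k+1],x.max(),((L+R)/2).round(4),np.linalg.norm(L-R).round(4))
for x in (314,318,322,326,330):
    y=np.nonzero(m[125:,x])[0]+125; print("col",x,y.min(),y.max(), onz(c,(x,y.min()-.5),.019).round(4))
# pad front
o=cv2.inRange(cv2.cvtColor(im,cv2.COLOR_BGR2HSV),(5,180,120),(18,255,255)); o[300:]=0
M=cv2.moments(o,True); q=(M["m10"]/M["m00"],M["m01"]/M["m00"]); print("collar",q,onz(c,q,.045).round(4), np.nonzero(o.any(1))[0][[0,-1]])
E
```

```text
[((290, 150), [167, 176, 171]), ((355, 150), [166, 175, 171]), ((322, 155), [116, 116, 111]), ((310, 150), [120, 120, 116]), ((322, 180), [113, 119, 115]), ((300, 200), [172, 172, 165])]Traceback (most recent call last):
  File "<stdin>", line 6, in <module>
ValueError: max() iterable argument is empty
```

```bash
python3 - <<'E'
from h import *
c=imaging.get_calibration("wrist"); im=cv2.imread("pics/w3.png")
b=cv2.GaussianBlur(im,(3,3),0).astype(int)
m=((b[:,:,2]-b[:,:,0]>=0)).astype(np.uint8); m[:112]=0;m[195:]=0;m[:,:276]=0;m[:,372:]=0
m=cv2.medianBlur(m,3)
cnt=max(cv2.findContours(m,0,1)[0],key=cv2.contourArea); rc=cv2.minAreaRect(cnt); print("plate",rc)
for q in cv2.boxPoints(rc): print(onz(c,q,.019).round(4))
for y in (140,146,151,156,162):
    x=np.nonzero(m[y])[0]; g=np.diff(x); k=g.argmax(); 
    L=onz(c,(x[k]+.5,y),.019);R=onz(c,(x[k+1]-.5,y),.019); print(y,x.min(),x[k],x[k+1],x.max(),((L+R)/2).round(4),np.linalg.norm(L-R).round(4))
for x in (314,318,322,326,330):
    y=np.nonzero(m[155:,x])[0]+155; print("col",x,y.min(),y.max(), onz(c,(x,y.min()-.5),.019).round(4))
o=cv2.inRange(cv2.cvtColor(im,cv2.COLOR_BGR2HSV),(5,180,120),(18,255,255)); o[260:]=0
M=cv2.moments(o,True); q=(M["m10"]/M["m00"],M["m01"]/M["m00"]); print("collar",q,onz(c,q,.045).round(4), np.nonzero(o.any(1))[0][[0,-1]])
print(onz(c,(322,225),.0485).round(4))
cv2.imwrite("pics/c3.png",np.hstack([cv2.resize(im[95:255,262:382],(390,520),interpolation=cv2.INTER_CUBIC),cv2.cvtColor(cv2.resize(m[95:255,262:382]*255,(390,520)),cv2.COLOR_GRAY2BGR)]))
E
```

```text
plate ((322.0, 151.5), (63.0, 80.0), 90.0)
[0.5777 0.0974 0.019 ]
[0.6319 0.0847 0.019 ]
[0.6235 0.0417 0.019 ]
[0.5663 0.0551 0.019 ]
140 283 308 336 361 [0.6018 0.078  0.019 ] 0.0191
146 283 305 340 361 [0.6012 0.0739 0.019 ] 0.0242
151 283 304 340 361 [0.6001 0.0706 0.019 ] 0.025
156 283 304 340 361 [0.5993 0.0673 0.019 ] 0.0251
162 284 307 337 360 [0.5984 0.0631 0.019 ] 0.0209
col 314 168 183 [0.5918 0.0607 0.019 ]
col 318 170 183 [0.5943 0.0586 0.019 ]
col 322 170 183 [0.5972 0.0579 0.019 ]
col 326 170 183 [0.6    0.0573 0.019 ]
col 330 169 183 [0.603  0.0573 0.019 ]
collar (322.625, 241.2389705882353) [0.5869 0.0129 0.045 ] [234 248]
[0.5893 0.0254 0.0485]
```

View pics/c3.png

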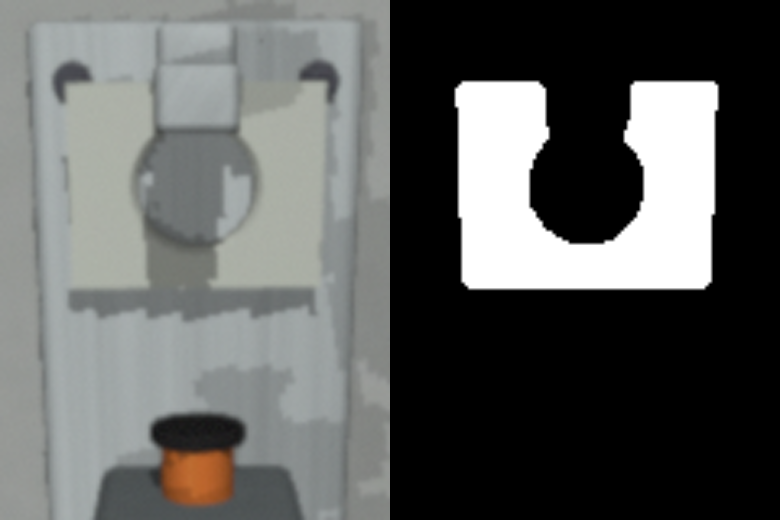

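```bash
python3 - <<'E'
from h import *
c=imaging.get_calibration("wrist"); im=cv2.imread("pics/w3.png"); h=cv2.cvtColor(im,cv2.COLOR_BGR2HSV)
m=cv2.inRange(h,(105,70,60),(125,255,255)); m[:335]=0; m[395:]=0; m[:,:290]=0; m[:,350:]=0
n,l,s,ce=cv2.connectedComponentsWithStats(m); i=1+s[1:,4].argmax(); print(ce[i],s[i])
S=r.sense(); R=Ro.from_quat(S["ee_rot"]).as_matrix()
for z in (.171,.174,.177): 
    p=onz(c,ce[i],z); print(z,p.round(4),"in tool xy",(R.T@(p-S["tool_pos"])).round(4)[:2])
x,y,w,hh=s[i][:4]; 
for z,v in((.177,y+hh-.5),(.165,y+.5)): p=onz(c,(x+w/2,v),z); print("edge",v,(R.T@(p-S["tool_pos"])).round(4)[:2])
ask((.5999,.0706,.31))
E
```

```text
[319.1801676  372.23603352] [ 290  347   58   48 2148]
0.171 [0.5822 0.0046 0.171 ] in tool xy [-0.0067  0.0008]
0.174 [0.5827 0.007  0.174 ] in tool xy [-0.0043  0.0007]
0.177 [0.5833 0.0093 0.177 ] in tool xy [-0.0019  0.0007]
edge 394.5 [-0.0114  0.0007]
edge 347.5 [-0.0002  0.0007]
tcp [0.583  0.0113 0.3108] tooly deg -13.17 zax [-0. -0. -1.] open 0.25 t 7.125 shares [1.54 0.07 0.02]
```

```bash
python3 - <<'E'
from h import *
c=imaging.get_calibration("wrist"); im=cv2.imread("pics/w3.png"); h=cv2.cvtColor(im,cv2.COLOR_BGR2HSV)
S=r.sense(); R=Ro.from_quat(S["ee_rot"]).as_matrix()
m=cv2.inRange(h,(5,50,50),(22,255,255)); m[:258]=0
ys=[np.nonzero(m[:,x])[0].min() for x in (312,316,320,324,328)]; print(ys)
p=onz(c,(321,min(ys)-.5),.119); print((R.T@(p-S["tool_pos"])).round(4)-[.0112,0,0])
for y in (355,360,365,370,375,380): 
    print(y,[im[y,x].tolist() for x in (300,320,340)])
m=im[335:395,290:350].copy(); cv2.imwrite("pics/c4.png",np.vstack([cv2.resize(im[260:400,280:360],(320,560),interpolation=cv2.INTER_CUBIC)]))
E
```

```text
[np.int64(276), np.int64(275), np.int64(275), np.int64(275), np.int64(277)]
[-0.0015  0.0018  0.1918]
355 [[80, 77, 74], [116, 72, 60], [82, 52, 30]]
360 [[84, 55, 47], [114, 72, 62], [73, 47, 27]]
365 [[107, 69, 60], [108, 66, 55], [74, 47, 28]]
370 [[105, 66, 54], [105, 65, 53], [76, 50, 31]]
375 [[92, 58, 47], [102, 62, 52], [79, 50, 27]]
380 [[74, 47, 29], [98, 59, 50], [101, 64, 35]]
```

View pics/c4.png

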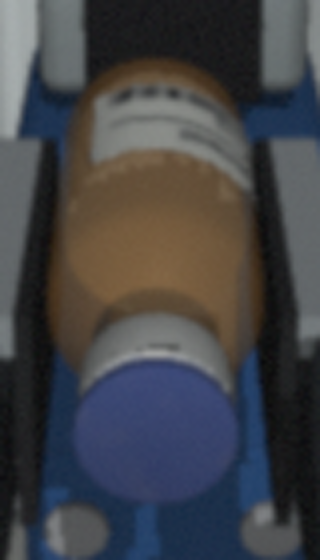

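Vial offset in the grip is about 0, and the camera's lateral bias is about 1 mm. I'll hover over the pocket, then lower.

Request:
{"api": "drive_tool", "payload": {"plan": "0.5 0.02 0 0 -1;0.5 0.02 0.3 0 -1;0.51 0 0.5 0 -1;0 0 0.5 0 -1;0 0 0 0 -1"}}

```text
clock: 7.75
tool_pos: [0.5973, 0.072, 0.2557]
ee_rot: [0.783, 0.622, -0.002, -0.002]
ft_force: [0.1, 0.5, -1.1]
opening: 0.255
grip_force: 29.5
```

```bash
python3 - <<'E'
from h import *
ask((.5993,.0706,.205))
c,im=snap("wrist","w4.png")
t,it=snap("top","t4.png"); s,js=snap("scene","s4.png")
q=proj(s,(.6,.07,.06)).astype(int); print(q)
a=cv2.resize(im[150:450,220:420],(400,600),interpolation=cv2.INTER_CUBIC)
b=cv2.resize(js[q[1]-60:q[1]+60,q[0]-40:q[0]+40],(400,600),interpolation=cv2.INTER_CUBIC)
cv2.imwrite("pics/c5.png",np.hstack([a,b]))
E
```

```text
tcp [0.5973 0.072  0.2557] tooly deg -13.01 zax [-0.006  0.    -1.   ] open 0.255 t 7.75 shares [-0.02  0.06  1.27]
[347 229]
```

View pics/c5.png

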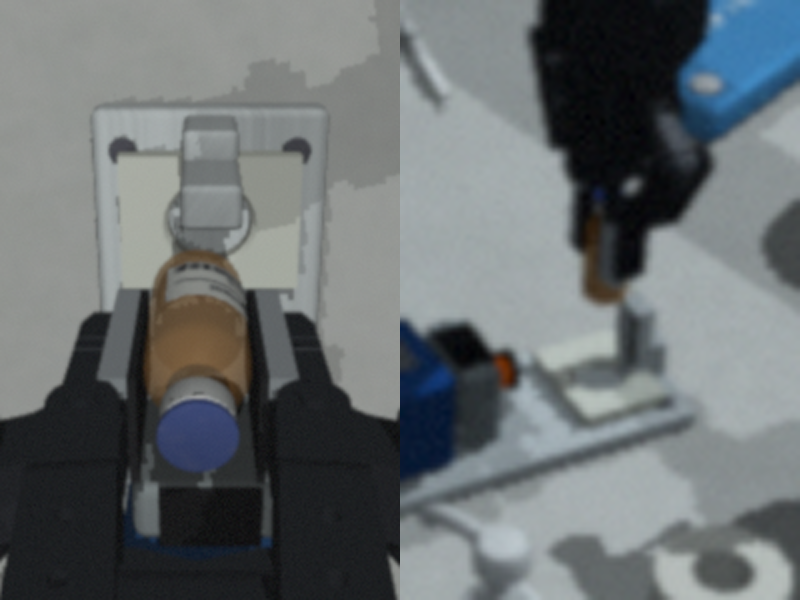

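```bash
python3 - <<'E'
from h import *
c=imaging.get_calibration("wrist"); S=r.sense(); R=Ro.from_quat(S["ee_rot"]).as_matrix()
f=lambda u,v,z:(R.T@(onz(c,(u,v),z)-S["tool_pos"])).round(4)
P=lambda x,y:(220+x/2,150+y/2)
print("pocket rim L/R",f(*P(165,222),.019),f(*P(255,222),.019),"near rim",f(*P(210,256),.019))
print("anvil top front edge L,R",f(*P(181,226),.056),f(*P(241,228),.056))
print("vial bottom",f(*P(197,250),.0639),"cap",f(*P(199,437),.122))
print("jaw/body glass edges",f(*P(146,350),.085),f(*P(250,350),.085))
ask((.5993,.0706,.205))
E
```

```text
pocket rim L/R [-0.002  -0.0095  0.2396] [-0.0021  0.0189  0.2396] near rim [-0.0138  0.0047  0.2396]
anvil top front edge L,R [ 0.0115 -0.0036  0.2026] [0.0109 0.012  0.2026]
vial bottom [0.0081 0.0005 0.1947] cap [-0.0025  0.0008  0.1366]
jaw/body glass edges [-0.0076 -0.0112  0.1736] [-0.0076  0.0127  0.1736]
tcp [0.5985 0.0708 0.2586] tooly deg -13.1 zax [ 0.  0. -1.] open 0.252 t 7.9 shares [0.   0.02 1.34]
```

```bash
python3 - <<'E'
from h import *
imaging.grab_frame("wrist")
S=r.sense(); c,im=snap("wrist","w5.png"); R=Ro.from_quat(S["ee_rot"]).as_matrix()
f=lambda u,v,z:(R.T@(onz(c,(u,v),z)-S["tool_pos"])).round(4)
b=cv2.GaussianBlur(im,(3,3),0).astype(int)
m=cv2.medianBlur((b[:,:,2]-b[:,:,0]>=0).astype(np.uint8),3); m[:,:265]=0;m[:,385:]=0
for y in (235,245,252,258,262,266,270,274):
    x=np.nonzero(m[y])[0]; g=np.diff(x); k=g.argmax(); a,d=f(x.min()-.5,y,.019),f(x.max()+.5,y,.019)
    print(y,x.min(),x.max(),"mid",((a+d)/2)[:2],"w",d[1]-a[1],"hole",x[k],x[k+1],((f(x[k]+.5,y,.019)+f(x[k+1]-.5,y,.019))/2)[:2])
h=cv2.cvtColor(im,cv2.COLOR_BGR2HSV); br=cv2.inRange(h,(5,90,40),(22,255,255)); br[:265]=0; br[345:]=0
for y in (290,300,310,320,330):
    x=np.nonzero(br[y,270:370])[0]+270; 
    if len(x): print("glass",y,x.min(),x.max(),f((x.min()+x.max())/2,y,.08))
x0=np.nonzero(br.sum(1)>1)[0][0]; print("front row",x0,f(319,x0,.0665))
ask((.5993,.0706,.205)); print(S["tool_pos"],np.abs(S["qd"]).max())
E
```

```text
235 274 384 mid [0.01495 0.00705] w 0.0685 hole 304 334 [0.015   0.00085]
245 275 384 mid [0.00845 0.00745] w 0.0685 hole 303 335 [0.0085 0.0009]
252 275 384 mid [0.00385 0.0075 ] w 0.069 hole 299 339 [0.0038 0.0009]
258 275 384 mid [-0.00025  0.0075 ] w 0.0694 hole 299 340 [-0.0002  0.0012]
262 275 384 mid [-0.00295  0.00755] w 0.0697 hole 300 338 [-0.0029  0.0009]
266 276 384 mid [-0.00565  0.00785] w 0.0693 hole 302 336 [-0.00565  0.0009 ]
270 276 384 mid [-0.00845  0.0079 ] w 0.0696 hole 306 332 [-0.0084  0.0009]
274 276 384 mid [-0.01115  0.00795] w 0.0699 hole 362 376 [-0.0112   0.03295]
glass 290 300 302 [ 0.0075 -0.0075  0.179 ]
glass 300 298 328 [ 0.0024 -0.002   0.179 ]
glass 310 297 340 [-0.0029  0.0005  0.179 ]
glass 320 293 344 [-0.0082  0.0005  0.179 ]
glass 330 292 345 [-0.0137  0.0005  0.179 ]
front row 275 [0.0091 0.0008 0.1925]
tcp [0.5987 0.0703 0.2593] tooly deg -13.12 zax [ 0.001 -0.    -1.   ] open 0.25 t 8.0 shares [0.01 0.01 1.36]
[0.59865477 0.07050056 0.25899735] 0.011838628824131
```

Request:
{"api": "drive_tool", "payload": {"plan": "0.03 0.01 0 0 -1;0 0 0.4 0 -1;0 0 0.4 0 -1;0 0 0.3 0 -1;0 0 0.2 0 -1"}}

```text
clock: 8.62
tool_pos: [0.5987, 0.0713, 0.2052]
ee_rot: [0.783, 0.622, -0.001, -0.001]
ft_force: [-0.0, -0.5, -0.1]
opening: 0.253
grip_force: 29.5
```

Request:
{"api": "drive_tool", "payload": {"plan": "0 0 0 0 -1;0 0 0 0 -1;0 0 0 0 -1;0 0 0 0 -1;0 0 0 0 -1"}}

```text
clock: 9.25
tool_pos: [0.5991, 0.0714, 0.207]
ee_rot: [0.783, 0.622, 0.0, 0.0]
ft_force: [0.5, 0.4, 0.2]
opening: 0.25
grip_force: 29.5
```

Request:
{"api": "drive_tool", "payload": {"plan": "0 0 0.05 0 -1;0 0 0.03 0 -1;0 0 0 0 -1;0 0 0 0 -1;0 0 0 0 -1"}}

```text
clock: 9.88
tool_pos: [0.599, 0.0714, 0.2038]
ee_rot: [0.783, 0.622, 0.0, 0.0]
ft_force: [-0.2, 0.2, 5.0]
opening: 0.248
grip_force: 29.9
```

Floor contact came at exactly the expected height (0.2038 m). Releasing.

Request:
{"api": "drive_tool", "payload": {"plan": "0 0 0 0 1;0 0 0 0 1;0 0 0 0 1;0 0 0 0 1;0 0 0 0 1"}}

```text
clock: 10.5
tool_pos: [0.599, 0.0714, 0.2034]
ee_rot: [0.783, 0.622, -0.0, -0.0]
ft_force: [-0.7, -0.6, -0.5]
opening: 0.999
grip_force: 0.0
```

Request:
{"api": "drive_tool", "payload": {"plan": "0 0 -0.3 0 1;0 0 -0.8 0 1;0 0 -1 0 1;0 0 -0.6 0 1;0 0 0 0 1"}}

```text
clock: 11.12
tool_pos: [0.5997, 0.0714, 0.3144]
ee_rot: [0.783, 0.622, 0.002, 0.002]
ft_force: [0.7, 0.3, -0.4]
opening: 1.0
grip_force: 0.0
```

Request:
{"api": "drive_tool", "payload": {"plan": "-1 0 0 0 1;-1 0 0 0 1;-1 0 0 0 1;0 0 0 0 1;0 0 0 0 1"}}

```text
clock: 11.75
tool_pos: [0.5715, -0.0452, 0.3107]
ee_rot: [0.783, 0.621, -0.0, -0.001]
ft_force: [-0.4, -0.9, -0.3]
opening: 0.998
grip_force: 0.0
```

```bash
python3 - <<'E'
from h import *
ask((.5435,-.16,.25))
S=r.sense(); c,im=snap("wrist","w6.png")
h=cv2.cvtColor(im,cv2.COLOR_BGR2HSV)
for nm,lo,hi,z in (("cap",(105,80,50),(125,255,255),.07),("collar",(5,180,120),(18,255,255),.045)):
    m=cv2.inRange(h,lo,hi); n,l,s,ce=cv2.connectedComponentsWithStats(m)
    for i in range(1,n):
        if s[i,4]>100: print(nm,ce[i].round(1),s[i],onz(c,ce[i],z).round(4))
br=cv2.inRange(h,(5,60,40),(22,170,255)); print("brown",cv2.boundingRect(br[:230]))
E
```

```text
tcp [ 0.5715 -0.0452  0.3107] tooly deg -13.15 zax [-0.002  0.001 -1.   ] open 0.998 t 11.75 shares [-2.95 -0.03  1.52]
cap [319.5  45.8] [307  31  26  31 644] [0.5994 0.0707 0.07  ]
cap [321.5 272.5] [ 279  199   86  143 8577] [ 0.5712 -0.0558  0.07  ]
collar [320.8 156.7] [310 148  22  18 362] [0.5868 0.0129 0.045 ]
brown (302, 40, 36, 128)
```

View pics/w6.png

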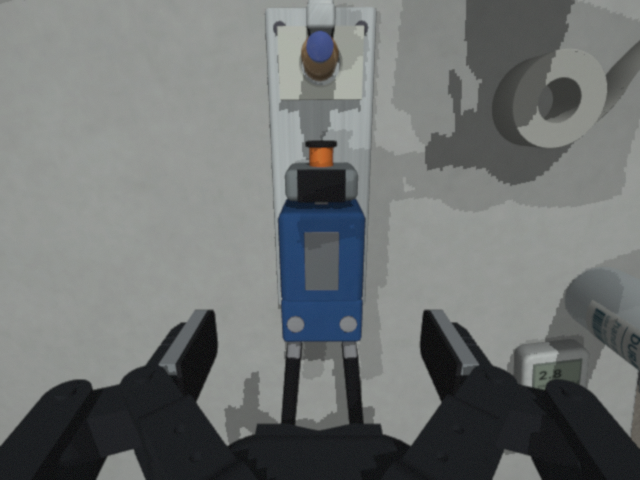

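The wrist view shows the vial upright in the pocket, cap at (319,46), and the collar free at (321,157). The grips are between the fingers at about (291,395) and (354,395). Next I move over handles_mid and lower.

Request:
{"api": "drive_tool", "payload": {"plan": "-0.9 0.02 0 0 1;-1 0.03 0 0 1;-0.99 0.02 0 0 1;0 0 0 0 1;0 0 0 0 1"}}

```text
clock: 12.42
tool_pos: [0.5484, -0.1575, 0.3113]
ee_rot: [0.783, 0.622, 0.0, -0.001]
ft_force: [-0.5, 0.1, 0.4]
opening: 1.001
grip_force: 0.0
```

```bash
cat >> h.py <<'E'
def collar():
    out=[]
    for n in ("scene","top"):
        c=imaging.get_calibration(n); im=imaging.grab_frame(n); h=cv2.cvtColor(im,cv2.COLOR_RGB2HSV)
        q=proj(c,(.59,.03,.045)).astype(int); x0,y0=q-25
        w=h[y0:y0+50,x0:x0+50]; sat=((w[...,0]>=3)&(w[...,0]<=18)&(w[...,1]>130)&(w[...,2]>60)).astype(np.uint8)
        k,l,s,ce=cv2.connectedComponentsWithStats(sat)
        if k<2: print(n,"none"); continue
        i=1+s[1:,4].argmax(); uv=ce[i]+(x0,y0); p=onz(c,uv,.045); e=np.array([.22,.9755])
        print(n,uv.round(2),s[i],"x from pocket mm",(1000*((p[:2]-(.5995,.0708))@e)).round(1))
E
python3 - <<'E'
from h import *
ask((.5478,-.1585,.196))
c,im=snap("wrist","w7.png"); S=r.sense(); R=Ro.from_quat(S["ee_rot"]).as_matrix()
g=im.max(2)<45
for y in range(230,400,20):
    x=np.nonzero(g[y,230:410])[0]+230; k=np.split(x,np.nonzero(np.diff(x)>2)[0]+1); print(y,[(int(a[0]),int(a[-1]),(R.T@(onz(c,((a[0]+a[-1])/2,y),.056)-S["tool_pos"]))[:2].round(4).tolist()) for a in k if len(a)>4])
collar()
E
```

```text
tcp [ 0.5484 -0.1575  0.3113] tooly deg -13.07 zax [-0.001  0.001 -1.   ] open 1.001 t 12.425 shares [-0.03 -0.01  2.88]
230 [(276, 292, [0.0134, -0.0221]), (343, 359, [0.0134, 0.0221])]
250 [(274, 290, [-0.0006, -0.0239]), (345, 360, [-0.0006, 0.0235])]
270 [(273, 289, [-0.0151, -0.0251]), (346, 362, [-0.0152, 0.0249])]
290 [(272, 287, [-0.0302, -0.0267]), (348, 363, [-0.0303, 0.0264])]
310 []
330 []
350 []
370 []
390 []
scene [348.58 235.62] [39 19  7  8 24] x from pocket mm 0.3
top [317.46 234.89] [29 25  6  7 28] x from pocket mm -58.5
```

Request:
{"api": "drive_tool", "payload": {"plan": "0 0 0.9 0 1;0 0 1 0 1;0 0 0.7 0 1;0 0 0.28 0 1;0 0 0 0 1", "grip_force": 25}}

```text
clock: 13.2
tool_pos: [0.5484, -0.1581, 0.196]
ee_rot: [0.783, 0.622, -0.0, -0.0]
ft_force: [0.2, 0.2, 0.3]
opening: 0.996
grip_force: 0.0
```

Request:
{"api": "drive_tool", "payload": {"plan": "0 0 0 0 -0.2;0 0 0 0 -0.2;0 0 0 0 -0.2;0 0 0 0 -0.2;0 0 0 0 -0.2"}}

```text
clock: 13.82
tool_pos: [0.5473, -0.1588, 0.1993]
ee_rot: [0.783, 0.622, -0.001, -0.0]
ft_force: [-6.0, 0.5, 14.4]
opening: 0.436
grip_force: 25.0
```

```bash
sed -i 's/w=h\[y0:y0+50,x0:x0+50\]; /w=h[y0:y0+50,x0:x0+(50 if n=="top" else 32)]; /' h.py && python3 - <<'E'
from h import *
collar(); ask((.5478,-.1585,.196)); print(r.sense()["grip_force"])
E
```

```text
scene [332.07 241.21] [24 26  4  6 14] x from pocket mm -45.4
top [292.6 232.4] [ 6 24  2  4  5] x from pocket mm 6.1
tcp [ 0.5473 -0.1588  0.1994] tooly deg -13.06 zax [-0.001 -0.001 -1.   ] open 0.439 t 13.925 shares [0.01 0.01 0.08]
25.04418917465955
```

Request:
{"api": "drive_tool", "payload": {"plan": "0 0 0 0 0.7;0 0 0 0 0.7;0 0 0 0 0.7;0 0 0 0 0.7;0 0 0 0 -0.25"}}

```text
clock: 14.55
tool_pos: [0.5477, -0.1586, 0.1963]
ee_rot: [0.783, 0.622, -0.001, -0.001]
ft_force: [-4.8, 0.2, 10.7]
opening: 0.656
grip_force: 7.2
```

Request:
{"api": "drive_tool", "payload": {"plan": "0 0 0 0 -0.25;0 0 0 0 -0.25;0 0 0 0 -0.25;0 0 0 0 -0.25;0 0 0 0 -0.25"}}

```text
clock: 15.18
tool_pos: [0.5475, -0.1588, 0.1981]
ee_rot: [0.783, 0.622, -0.001, -0.001]
ft_force: [-5.8, -0.7, 14.2]
opening: 0.437
grip_force: 24.5
```

```bash
python3 - <<'E'
from h import *
collar(); ask((.5478,-.1585,.196)); print(r.sense()["grip_force"])
E
```

```text
scene [335.94 239.53] [28 24  4  7 17] x from pocket mm -34.1
top [292.5 232. ] [ 6 24  2  3  4] x from pocket mm 6.6
tcp [ 0.5474 -0.1588  0.198 ] tooly deg -13.06 zax [-0.002 -0.    -1.   ] open 0.439 t 15.275 shares [0.01 0.01 0.05]
24.540138537995517
```

Request:
{"api": "drive_tool", "payload": {"plan": "0 0 0 0 0.7;0 0 0 0 0.7;0 0 0 0 0.7;0 0 0 0 0.7;0 0 0 0 -0.25"}}

```text
clock: 15.9
tool_pos: [0.5477, -0.1585, 0.1964]
ee_rot: [0.783, 0.622, -0.001, -0.001]
ft_force: [-5.1, 0.3, 11.1]
opening: 0.655
grip_force: 7.6
```

Request:
{"api": "drive_tool", "payload": {"plan": "0 0 0 0 -0.25;0 0 0 0 -0.25;0 0 0 0 -0.25;0 0 0 0 -0.25;0 0 0 0 -0.25"}}

```text
clock: 16.52
tool_pos: [0.5474, -0.1588, 0.1981]
ee_rot: [0.783, 0.622, -0.001, -0.001]
ft_force: [-5.7, -0.4, 13.8]
opening: 0.438
grip_force: 24.6
```

Request:
{"api": "drive_tool", "payload": {"plan": "0 0 0 0 1;0 0 0 0 1;0 0 0 0 1;0 0 0 0 1;0 0 0 0 1"}}

```text
clock: 17.15
tool_pos: [0.5485, -0.1588, 0.1962]
ee_rot: [0.783, 0.622, 0.0, 0.0]
ft_force: [-0.1, -0.5, 0.3]
opening: 1.001
grip_force: 0.0
```

Request:
{"api": "drive_tool", "payload": {"plan": "0 0 -0.9 0 1;0 0 -1 0 1;0.8 0 -1 0 1;1 0 0 0 1;1 0 0 0 1"}}

```text
clock: 17.77
tool_pos: [0.574, -0.0488, 0.3133]
ee_rot: [0.784, 0.621, 0.001, 0.001]
ft_force: [-0.2, 0.5, 0.7]
opening: 0.999
grip_force: 0.0
```

Request:
{"api": "drive_tool", "payload": {"plan": "0 0 0 0 1;0 0 0 0 1;0 0 0 0 1;0 0 0 0 1;0 0 0 0 1"}}

```text
clock: 18.4
tool_pos: [0.5736, -0.0504, 0.3122]
ee_rot: [0.784, 0.621, -0.0, -0.0]
ft_force: [0.5, -0.0, -0.5]
opening: 0.998
grip_force: 0.0
```

```bash
python3 - <<'E'
from h import *
collar(); ask((.5478,-.1585,.196))
c,im=snap("wrist","w8.png"); h=cv2.cvtColor(im,cv2.COLOR_BGR2HSV); e=np.array([.22,.9755]); P=np.array((.5995,.0708))
def rep(nm,m,z):
    n,l,s,ce=cv2.connectedComponentsWithStats(m)
    for i in range(1,n):
        if s[i,4]>60:
            x,y,w,hh=s[i][:4]; print(nm,ce[i].round(1),s[i],"top/bottom edge mm",[round(1000*float((onz(c,(x+w/2,v),z)[:2]-P)@e),1) for v in (y-.5,y+hh-.5)])
m=cv2.inRange(h,(5,180,100),(18,255,255)); m[330:]=0; rep("collar",m,.044)
m=cv2.inRange(h,(105,80,50),(125,255,255)); m[150:]=0; rep("cap",m,.07)
br=cv2.inRange(h,(5,50,40),(25,178,255)); br[150:]=0; rep("brown",br,.03)
for y in range(30,200,3): print(y,im[y,320].tolist(),end=" ")
for k in (0,5,10): print("proj slide est",)
E
```

```text
scene none
top [305.32 232.61] [17 23  6  6 28] x from pocket mm -26.4
tcp [ 0.5736 -0.0501  0.3123] tooly deg -13.16 zax [-0.  0. -1.] open 1.001 t 18.5 shares [-2.79 -0.01  2.91]
collar [315.1  95.1] [304  86  23  20 417] top/bottom edge mm [-21.1, -32.6]
cap [312.7  37.1] [300  22  26  31 651] top/bottom edge mm [7.1, -7.3]
brown [314.   56.8] [295  30  37  44 722] top/bottom edge mm [12.3, -12.7]
brown [315.2  98.4] [302  85  26  22  99] top/bottom edge mm [-19.2, -32.6]
30 [135, 84, 70] 33 [132, 82, 68] 36 [129, 80, 65] 39 [125, 78, 65] 42 [123, 76, 63] 45 [121, 76, 62] 48 [115, 71, 59] 51 [69, 57, 54] 54 [51, 67, 81] 57 [50, 65, 79] 60 [49, 64, 77] 63 [47, 61, 73] 66 [40, 50, 61] 69 [37, 47, 55] 72 [64, 71, 76] 75 [104, 104, 101] 78 [68, 70, 67] 81 [22, 21, 24] 84 [22, 20, 25] 87 [27, 63, 120] 90 [29, 71, 130] 93 [33, 74, 137] 96 [35, 76, 138] 99 [38, 84, 157] 102 [41, 90, 167] 105 [35, 65, 114] 108 [33, 28, 30] 111 [29, 27, 27] 114 [32, 29, 29] 117 [32, 28, 28] 120 [33, 33, 32] 123 [29, 27, 28] 126 [30, 29, 26] 129 [31, 29, 30] 132 [28, 24, 24] 135 [32, 30, 30] 138 [28, 28, 26] 141 [49, 48, 48] 144 [88, 88, 86] 147 [90, 88, 86] 150 [89, 87, 86] 153 [89, 87, 86] 156 [89, 87, 87] 159 [90, 89, 87] 162 [88, 87, 85] 165 [88, 87, 84] 168 [88, 87, 85] 171 [89, 88, 86] 174 [127, 125, 123] 177 [111, 109, 107] 180 [125, 123, 120] 183 [71, 70, 69] 186 [109, 106, 104] 189 [91, 90, 89] 192 [102, 101, 98] 195 [95, 94, 91] 198 [84, 58, 40] proj slide est
proj slide est
proj slide est
```

Request:
{"api": "drive_tool", "payload": {"plan": "-0.9 0 0 0 1;-0.95 0 0 0 1;-0.94 0 0.9 0 1;0 0 1 0 1;0 0 0.7 0 1"}}

```text
clock: 19.18
tool_pos: [0.5479, -0.1591, 0.2068]
ee_rot: [0.784, 0.621, -0.0, -0.001]
ft_force: [-0.3, 0.9, 1.4]
opening: 0.999
grip_force: 0.0
```

Request:
{"api": "drive_tool", "payload": {"plan": "0 0 0.31 0 1;0 0 0 0 1;0 0 0 0 0.5;0 0 0 0 0.3;0 0 0 0 0.1"}}

```text
clock: 19.8
tool_pos: [0.5476, -0.1581, 0.198]
ee_rot: [0.783, 0.622, -0.001, -0.0]
ft_force: [-4.8, 0.2, 9.6]
opening: 0.555
grip_force: 10.7
```

Request:
{"api": "drive_tool", "payload": {"plan": "0 0 0 0 0;0 0 0 0 -0.1;0 0 0 0 -0.2;0 0 0 0 -0.2;0 0 0 0 -0.2"}}

```text
clock: 20.42
tool_pos: [0.5474, -0.1583, 0.1989]
ee_rot: [0.783, 0.622, -0.001, -0.0]
ft_force: [-7.5, -0.5, 15.4]
opening: 0.438
grip_force: 24.4
```

```bash
python3 - <<'E'
from h import *
collar(); ask((.5478,-.1585,.196)); print(r.sense()["grip_force"])
E
```

```text
scene none
top [292.33 232.  ] [ 6 24  2  3  3] x from pocket mm 7.0
tcp [ 0.5475 -0.1583  0.1989] tooly deg -13.04 zax [-0.001 -0.001 -1.   ] open 0.441 t 20.525 shares [-0.    0.01  0.07]
24.39538248348981
```

Request:
{"api": "drive_tool", "payload": {"plan": "0 0 0 0 1;0 0 0 0 1;0 0 0 0 1;0 0 0 0 1;0 0 0 0 1"}}

```text
clock: 21.15
tool_pos: [0.5486, -0.1584, 0.1958]
ee_rot: [0.783, 0.622, 0.0, 0.0]
ft_force: [-0.1, -0.1, -0.3]
opening: 0.996
grip_force: 0.0
```

Request:
{"api": "drive_tool", "payload": {"plan": "0 0 -0.9 0 1;0 0 -1 0 1;0.8 0 -1 0 1;1 0 0 0 1;1 0 0 0 1"}}

```text
clock: 21.78
tool_pos: [0.5741, -0.0484, 0.3128]
ee_rot: [0.784, 0.621, 0.001, 0.001]
ft_force: [-0.3, -0.1, -0.7]
opening: 0.999
grip_force: 0.0
```

Request:
{"api": "drive_tool", "payload": {"plan": "0 0 0 0 1;0 0 0 0 1;0 0 0 0 1;0 0 0 0 1;0 0 0 0 1"}}

```text
clock: 22.4
tool_pos: [0.5737, -0.05, 0.3118]
ee_rot: [0.784, 0.621, -0.0, -0.0]
ft_force: [0.3, -0.0, -0.3]
opening: 1.004
grip_force: 0.0
```

```bash
cat > m.py <<'E'
from h import *
collar(); ask((.5478,-.1585,.196))
c,im=snap("wrist","w9.png"); h=cv2.cvtColor(im,cv2.COLOR_BGR2HSV); e=np.array([.22,.9755]); P=np.array((.5995,.0708))
mm=lambda u,v,z: round(1000*float((onz(c,(u,v),z)[:2]-P)@e),1)
m=cv2.inRange(h,(5,180,100),(18,255,255)); m[150:]=0
n,l,s,ce=cv2.connectedComponentsWithStats(m)
for i in range(1,n):
    if s[i,4]>40: x,y,w,hh=s[i][:4]; print("collar",s[i],mm(x+w/2,y-.5,.044),mm(x+w/2,y+hh-.5,.044))
m=cv2.inRange(h,(105,80,50),(125,255,255)); m[150:]=0
n,l,s,ce=cv2.connectedComponentsWithStats(m); i=1+s[1:,4].argmax(); print("cap",s[i],onz(c,ce[i],.066).round(4))
u=int(ce[i][0])+3
print([(y,im[y,u].tolist()) for y in range(48,112,2)]); print("mm per row",mm(u,80,.0485),mm(u,90,.0485))
E
python3 m.py
```

```text
scene none
top [302.35 231.85] [15 22  4  7 20] x from pocket mm -18.4
tcp [ 0.5737 -0.0497  0.3119] tooly deg -13.16 zax [-0.  0. -1.] open 1.002 t 22.5 shares [-2.8  -0.01  2.9 ]
collar [304  75  23  14 271] -14.6 -22.4
cap [300  22  26  31 656] [0.5997 0.072  0.066 ]
[(48, [118, 72, 59]), (50, [114, 71, 57]), (52, [82, 56, 50]), (54, [59, 64, 67]), (56, [50, 66, 79]), (58, [51, 67, 79]), (60, [50, 65, 77]), (62, [50, 64, 76]), (64, [46, 62, 73]), (66, [44, 55, 66]), (68, [25, 26, 27]), (70, [24, 24, 25]), (72, [23, 23, 24]), (74, [24, 41, 70]), (76, [32, 72, 130]), (78, [35, 74, 133]), (80, [35, 75, 133]), (82, [35, 75, 134]), (84, [35, 75, 133]), (86, [31, 63, 114]), (88, [25, 44, 76]), (90, [30, 30, 32]), (92, [33, 31, 31]), (94, [33, 31, 31]), (96, [34, 31, 31]), (98, [34, 32, 30]), (100, [33, 31, 29]), (102, [33, 31, 30]), (104, [28, 25, 27]), (106, [28, 26, 23]), (108, [33, 31, 30]), (110, [31, 26, 28])]
mm per row -18.1 -23.7
```

Request:
{"api": "drive_tool", "payload": {"plan": "-0.9 0 0 0 1;-0.95 0 0 0 1;-0.95 0 0.9 0 1;0 0 1 0 1;0 0 0.7 0 1"}}

```text
clock: 23.18
tool_pos: [0.5479, -0.1591, 0.2064]
ee_rot: [0.784, 0.621, -0.0, -0.001]
ft_force: [1.0, -0.0, -0.5]
opening: 0.999
grip_force: 0.0
```

Request:
{"api": "drive_tool", "payload": {"plan": "0 0 0.3 0 1;0 0 0 0 1;0 0 0 0 0.6;0 0 0 0 0.4;0 0 0 0 0.3"}}

```text
clock: 23.8
tool_pos: [0.5477, -0.158, 0.1974]
ee_rot: [0.783, 0.622, -0.0, -0.001]
ft_force: [-4.7, 0.8, 8.1]
opening: 0.648
grip_force: 9.6
```

Request:
{"api": "drive_tool", "payload": {"plan": "0 0 0 0 0.25;0 0 0 0 0.2;0 0 0 0 0.2;0 0 0 0 0.2;0 0 0 0 0.2"}}

```text
clock: 24.42
tool_pos: [0.5476, -0.1581, 0.198]
ee_rot: [0.783, 0.622, -0.001, -0.0]
ft_force: [-5.1, 0.4, 11.3]
opening: 0.601
grip_force: 10.6
```

```bash
python3 - <<'E'
from h import *
s=r.sense(); print(s["opening"],s["grip_force"],s["ft_force"])
for n in("top","scene"):
    c,im=snap(n,n+"9.png"); h=cv2.cvtColor(im,cv2.COLOR_BGR2HSV); q=proj(c,(.5955,.052,.045)).astype(int); x,y=q-14
    w=h[y:y+28,x:x+28]; m=((w[...,0]>=3)&(w[...,0]<=14)&(w[...,1]>160)).astype(np.uint8); k,l,st,ce=cv2.connectedComponentsWithStats(m); print(n,[(st[i].tolist(),(ce[i]+(x,y)).round(1)) for i in range(1,k)])
E
```

```text
0.600895152538993 10.569542348384857 [-5.05422179  0.38769877 11.34966072]
top []
scene []
```

```bash
python3 -c "
from plant import job
print(job.hand_in())"
```

```text
the job is handed in; nothing more can be done
None
```

I handed the job in at about 24.5 s with the amber vial standing in the pocket, the fingers still squeezing the handles at about 10.6 N, and the collar an estimated 5–6 mm sunk (last measured at 3.6 mm, before a final partial squeeze that I did not re-measure; the geometry keeps it between 3.6 and 8.8 mm); no verdict was returned.

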